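# Hang the magnifier visor over the tool rail

## Robot

A 7-joint arm with a two-finger parallel gripper is mounted at the origin on the work surface. World frame = base frame: x ahead of the robot, y to its left, z up, the work surface at z = 0. Lengths are in m, angles in rad, forces in N, time in s.
With the tool pointing down it reaches from about 0.4 to 0.875 m from the base axis. Payload 19.3 kg.
Tool frame: the origin (TCP) lies at the very end of the fingers, on their centre line; the grasp point (between the pads) lies 19 mm behind it; z points along the fingers, y is the line along which they close (so a half turn about z gives the same grasp; the last joint's range is limited). The gripper opens to 85 mm and grips with 20 to 120 N. Pads are 22 mm wide; open, the fingers measure 114 mm over their backs; the gripper's body (76 mm by 85 mm) begins 54 mm behind the grasp point. The pads swing forward as they close: fully open they stand 13 mm farther back than shut.
Start: joints at [1.273, 0.521, -0.036, 1.599, 0.021, 1.021, -0.113], TCP at [0.141, -0.609, 0.231] pointing down, gripper open.
Joint ranges: [-2.91, 2.91], [-0.3, 2.13], [-1.5, 1.42], [0.17, 2.43], [-1.26, 4.41], [0.16, 1.93], [-2.52, 2.52]. Speed limits (rad/s): [1.89, 1.89, 2.39, 2.39, 3.01, 3.01, 3.01].

## Interface

Orientations are given as [roll, pitch, yaw] about the fixed x, y, z axes, in that order (R = Rz(yaw) Ry(pitch) Rx(roll)).
In Python, from workcell import bot, grab_frame, calibration, job gives the robot as it stands.
- The arm moves only by the shell command python3 -m creep 'ROWS' [FORCE]. ROWS is a JSON list of rows, 1 to 5 of them, each of 7 numbers: the finger opening in m, then dx, dy, dz in m, then a rotation vector rx, ry, rz in rad; each row is the pose to reach, as a shift and turn from the pose commanded when the command began, along the tool's axes at that moment; what a row does not reach only later rows make up. A row lasts 1/8 s, in which the tool goes at most 0.0625 m and 0.188 rad, less where a joint would pass 70% of its speed; a pose out of reach is approached as far as the arm can. The fingers move at their own pace and stop on an object; FORCE is the grip in N (left out, the last holds). Time passes only in rows, so rows that do not move let the fingers close. It prints the time, the measured TCP pose, the force, the opening and the grip force at its end.
- bot.observe(): the state, without advancing time (a new reading comes with each control period).
- grab_frame(name): name is "side" or "top" or "wrist"; returns (picture, depth): 420x560x3 uint8, blue, green, red; 420x560 float32, m along the optical axis (not along the pixel's ray), 0 where there is no reading.
- calibration(name): a dict with "vfov" (degrees; the focal length in pixels is half the picture's height over the tangent of half this angle, whatever the lens; pixels are square), "cx", "cy" (the principal point, pixels), "dist_coeffs" ([k1, k2, p1, p2, k3] as OpenCV has them; the pictures are not rectified), "eye" and "attitude" of the camera in the world. Camera axes: x right, y down, z forward; pixel columns grow to the right and rows downward; lengths in m; the calibration is good to about 2 mm. A picture is of the moment at which its call begins: read the wrist's pose just before it. calibration takes no time and is no camera call; for the wrist camera it gives the pose at the moment of the call.
- job.job_done(): hands the job in; it is judged then, once.
The state is a dict: "clock": time; "qpos": joint angles; "qd": joint speeds; "joint_efforts": joint torques, N m; "position": TCP position; "tool_rot": TCP orientation; "force": force on the tool from outside, world axes, zero at the start; "moment": the same for the moment, N m; "grip_width": finger opening in m; "finger_force": force on a finger pad.
Only numpy, scipy, OpenCV 4.12 (cv2) and the standard library are available. Lean on these libraries where they do the work, as an engineer would, in place of code of your own. Each camera call takes 0.05 s, during which the arm holds its last target. There are 200 camera calls.

## Task

I am done with the close work: please put the goldsmith's magnifier visor away by hanging it over the steel bar of the tool rail, between the posts, so that the bar sits up under the brow with the lens housing hanging on one side of it and the headband on the other (either way round). Keep the fingers off the lens, lower the visor onto the bar rather than letting it drop, and let it hang still, clear of the pliers. Leave the pliers hanging where they are and do not disturb the other things on the bench.

Things in the scene. Friction and masses are not known exactly. Their poses are not given: they have to be found in the camera images.
- visor: Rigid grey head magnifier, about 190 g. Headband loop and lens housing meet at the brow like a tent of 95 degrees, and it stands so on the bench: housing edge 40 mm ahead, back of headband 174 mm behind. Origin: middle of the brow's underside (apex inside the tent), 75 mm over the bench. x forward (lens side), y across, z up. 165 mm wide over the black temple knobs.
- visor_brow (a point): Middle of the brow plate's top edge, 34 mm straight above the visor's origin; axes as the visor's. The plate is upright: 98 mm wide along y, 12 mm thick along x (-6 to +6 mm), 34 mm high, grey in front, firm black pad behind. Both faces are free for fingers from above.
- visor_nest (a point): Point inside the tent just under the brow, 10 mm below and 4 mm behind the visor's origin; axes as the visor's. When the visor hangs rightly the bar's axis passes through it along the visor's y. Let go there, the visor tips a few degrees about the bar and soon rests. Below it the housing slopes down forward at 62 degrees (85 mm long), the headband backward at 23 degrees.
- visor_lens: The bluish clear lens across the lower front of the visor's housing, 114 x 32 mm, part of the visor (its listed origin is the visor's own origin; the lens itself lies about 49 mm forward of it and 54 mm below, facing forward).
- rail: Fixed tool rail: a straight level steel bar, 16 mm diameter, along its y, axis 200 mm above the bench, on two 16 mm posts at y = +170 and -170 mm (22 mm collars, 24 mm long, round the bar there), on a dark wooden base 100 x 400 x 18 mm. Origin: centre of the base's underside, z up.
- rail_mid (a point): Middle of the bar's length, on its axis; axes as the rail's.
- pliers: Red-handled pliers, loose, 140 mm long, straddling the bar near its +y end with the jaws up and the handles hanging on both sides; 12 mm along the bar, 55 mm across it. Origin: at their pivot, 21 mm above the bar's axis; the jaws reach 45 mm above the origin. Leave alone.
- block: Steel bench block 75 x 75 mm on a dark wooden base 100 x 100 mm, 40 mm high overall; origin centre of its underside. Leave alone.
- hammer: Hammer lying on the bench, 220 mm long along its x, head at +x. Leave alone.
- partsbox: White open parts tray 140 x 100 x 35 mm with compartments and a few brass discs; origin centre of its underside. Leave alone.

How it is judged:
At the end, for the whole second after the job is handed in: The visor hangs free and still on the bar: underside of the brow within 18 mm of straight above the bar's axis and 2-18 mm over it, middle within 100 mm of the bar's middle, in line with the bar to 0.2 rad, tipped under 0.6 rad, off the pliers; pliers within 25 mm of their start (x of visor in the frame of rail_mid between -0.018 and 0.018 m and z of visor in the frame of rail_mid between 0.002 and 0.018 m and y of visor in the frame of rail_mid between -0.1 and 0.1 m and angle between the y axis of visor and the y axis of rail, either way round below 0.2 rad and angle between visor's own z axis and vertical below 0.6 rad and contact force between visor and rail above 0.5 N and contact force between visor and pliers below 0.05 N and linear speed of visor below 0.03 m/s and angular speed of visor below 0.3 rad/s and distance of pliers from where it was at the start of the episode below 0.025 m); the robot touches nothing.
It fails at once if the fingers touch the lens (contact force between the fingers and visor_lens above 0.5 N).
It fails at once if the visor is dropped or thrown (moves faster than 0.6 m/s without the fingers on it) (linear speed of visor above 0.6 m/s and contact force between the fingers and visor below 0.05 N).
It fails at once if the pliers are moved by more than 40 mm or knocked off (distance of pliers from where it was at the start of the episode above 0.04 m).
It fails at once if the bench block, hammer or parts tray is moved by more than 30 mm (distance of any of block, hammer, partsbox from where it was at the start of the episode above 0.03 m).
It also fails if it takes over 51 s, if anything falls off the work surface, if the arm or the gripper's body presses on something with over 40 N, if the wrist force passes 120 N, or if a joint passes its speed limit or range.

## Working session

There is one attempt and no reset: what is moved stays moved. The work goes in short steps, Python scripts to look and compute and a shell command to move; the robot and the scene stay as the last step left them, time stands still between calls to the robot, and variables do not carry over. Pictures are saved under pics/ and viewed, at most 10 in all, crops included, and the job is handed in when it is done.

```bash
mkdir -p pics; ls; cat > h.py <<'E'
import numpy as np, cv2
from workcell import bot, grab_frame, calibration, job
from scipy.spatial.transform import Rotation as R
def K(c):
    f=210/np.tan(np.radians(c["vfov"])/2); return np.array([[f,0,c["cx"]],[0,f,c["cy"]],[0,0,1.]])
E
python3 - <<'E'
from h import *
print(bot.observe())
for n in("side","top","wrist"):
    c=calibration(n);print(n,c)
    p,d=grab_frame(n);cv2.imwrite(f"pics/{n}0.png",p);np.savez(f"pics/{n}0.npz",p=p,d=d,c=c)
E
```

```text
pics
{'clock': 0.0, 'qpos': array([ 1.27278677,  0.52202205, -0.03630318,  1.59997428,  0.0211849 ,
        1.02111109, -0.11281663]), 'qd': array([-9.29721807e-04,  1.19295538e-03, -7.97983900e-05,  1.27591258e-03,
       -4.16940319e-04,  5.55248544e-04,  1.70899574e-03]), 'joint_efforts': array([-3.69215550e-04, -9.27083516e+01,  1.97944455e+00, -3.69922936e+01,
        1.76413829e-02,  8.17720749e-03, -1.75619613e-05]), 'position': array([ 0.14103392, -0.60854435,  0.23073308]), 'tool_rot': array([-3.14046515e+00,  7.96753371e-05,  2.27753497e-01]), 'force': array([ 0.64920389, -0.18157468,  0.4070814 ]), 'moment': array([-0.01692201,  0.03136123,  0.01994126]), 'finger_force': 0.0, 'grip_width': 0.08525432603652808}
side {'vfov': 52.79047906909454, 'cx': 285.52343235172333, 'cy': 211.5311144318541, 'dist_coeffs': array([-0.0577571,  0.       ,  0.       ,  0.       ,  0.       ]), 'eye': array([0.33832613, 0.75169486, 0.65383428]), 'attitude': array([-2.14141648,  0.00784521, -2.79618836])}
top {'vfov': 44.991749036781435, 'cx': 278.2887664091458, 'cy': 216.43899222571255, 'dist_coeffs': array([-0.07298178,  0.        ,  0.        ,  0.        ,  0.        ]), 'eye': array([0.37645326, 0.0654523 , 1.16670247]), 'attitude': array([-2.89822175,  0.00447464, -1.66856423])}
wrist {'vfov': 70.30805152769418, 'cx': 279.2440884562205, 'cy': 210.79406616945158, 'dist_coeffs': array([-0.04771409,  0.        ,  0.        ,  0.        ,  0.        ]), 'eye': array([ 0.21254875, -0.59359518,  0.37319608]), 'attitude': array([ 2.85393483e+00,  1.96118294e-03, -1.34142295e+00])}
```

View pics/side0.png

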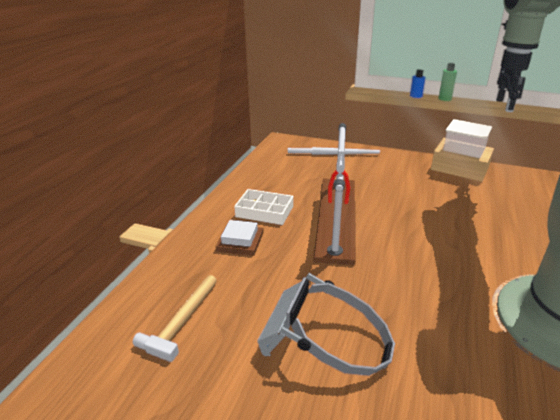

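View pics/top0.png

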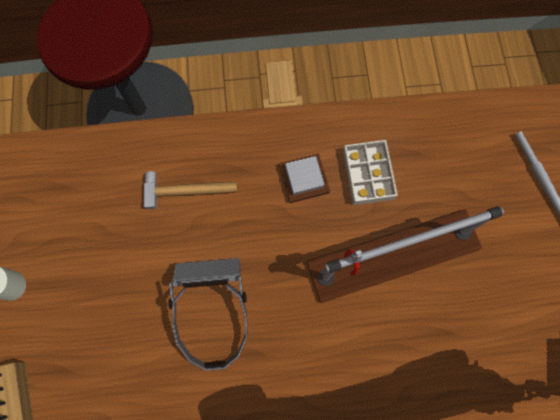

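Side shows the visor at about (320,325) and the rail near (340,190), with the pliers on it. Top shows the visor at (208,315), with the housing towards the top of the picture. The bar runs from (330,267) to (500,210), with the red pliers at (353,259).

```bash
cat >> h.py <<'E'
def cloud(d,c):
    k=K(c); v,u=np.mgrid[0:420,0:560].astype(np.float64)
    r=cv2.undistortPoints(np.stack([u.ravel(),v.ravel()],1)[:,None],k,c["dist_coeffs"])[:,0]
    P=np.c_[r,np.ones(len(r))]*d.reshape(-1,1)
    return (P@R.from_euler("xyz",c["attitude"]).as_matrix().T+c["eye"]).reshape(420,560,3)
def load(n):
    z=np.load(f"pics/{n}.npz",allow_pickle=True); return z["p"],z["d"],z["c"].item()
E
python3 - <<'E'
from h import *
for n in("top0","side0"):
    p,d,c=load(n); P=cloud(d,c)
    print(n,"valid",(d>0).mean())
    pts=[(100,350),(208,270),(205,280),(205,284),(330,267),(353,256),(420,238),(500,211),(210,362)] if n=="top0" else [(100,400),(300,300),(292,290),(336,220),(341,140),(340,170),(335,250),(289,152),(335,152)]
    for u,v in pts: print((u,v),P[v,u].round(3),d[v,u])
    ok=d>0
    Z=np.where(ok,P[...,2],-1)
    im=cv2.applyColorMap((np.clip(Z/0.27,0,1)*255).astype(np.uint8),cv2.COLORMAP_JET)
    a=p[215:395,140:530] if n=="top0" else p[110:390,220:420]
    b=im[215:395,140:530] if n=="top0" else im[110:390,220:420]
    o=cv2.resize(np.vstack([a,b]) if n=="top0" else np.hstack([a,b]),None,fx=1.6,fy=1.6) if n=="top0" else cv2.resize(np.hstack([a,b]),None,fx=2,fy=2)
    cv2.imwrite(f"pics/c_{n}.png",o)
E
```

```text
top0 valid 0.9959651360544217
(100, 350) [0.396 0.474 0.   ] 1.1288773
(208, 270) [0.545 0.209 0.06 ] 1.1114613
(205, 280) [0.517 0.21  0.11 ] 1.0567566
(205, 284) [0.509 0.211 0.107] 1.057878
(330, 267) [ 0.505 -0.041  0.212] 0.95900613
(353, 256) [ 0.519 -0.085  0.228] 0.9481655
(420, 238) [ 0.544 -0.222  0.209] 0.9751106
(500, 211) [ 0.58  -0.388  0.215] 0.981695
(210, 362) [0.348 0.225 0.013] 1.1098478
side0 valid 0.995922619047619
(100, 400) [ 0.787  0.463 -0.   ] 0.71073514
(300, 300) [0.507 0.218 0.103] 0.7679899
(292, 290) [0.543 0.157 0.062] 0.8489665
(336, 220) [ 0.506 -0.046  0.112] 0.9714984
(341, 140) [ 0.556 -0.276  0.209] 1.1154406
(340, 170) [ 0.514 -0.086  0.219] 0.94756407
(335, 250) [ 0.503 -0.044  0.027] 1.0152693
(289, 152) [ 0.804 -0.566  0.012] 1.5227771
(335, 152) [ 0.646 -0.613  0.015] 1.5131087
```

View pics/c_top0.png

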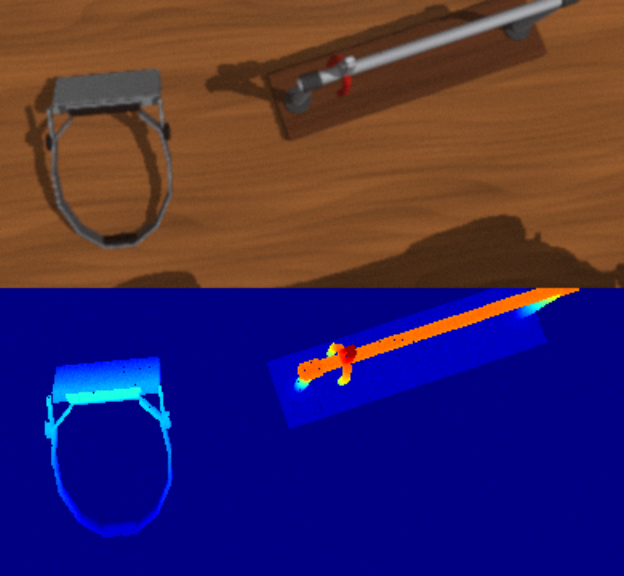

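View pics/c_side0.png

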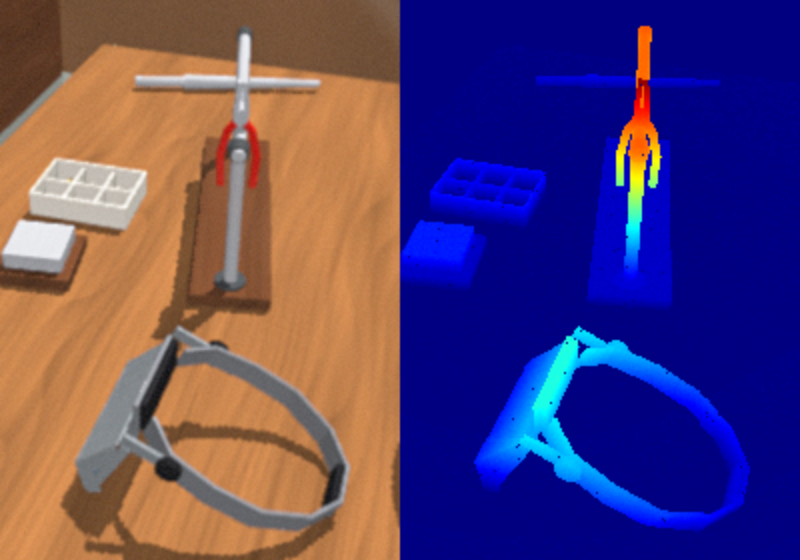

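Both crops agree. The brow plate is the light band at about (205,281) in the full top image, z ≈ 0.11. The pliers straddle the bar at about (353,257). Next I'll fit the brow and bar from both views.

```bash
cat >> h.py <<'E'
def box(Q):  # min-area rectangle in xy
    (cx,cy),(w,h),a=cv2.minAreaRect((Q[:,:2]*1000).astype(np.float32)); return round(cx,1),round(cy,1),round(w,1),round(h,1),round(a,2)
E
python3 - <<'E'
from h import *
for n in("top0","side0"):
    p,d,c=load(n); P=cloud(d,c).reshape(-1,3); C=p.reshape(-1,3).astype(int); P[d.ravel()<=0]=9
    x,y,z=P.T
    roi=(x>.3)&(x<.7)&(y>.05)&(y<.35)
    b=P[roi&(z>.095)&(z<.13)]
    # keep brow only: near the median line
    print(n,"brow n",len(b),"zmax",np.percentile(b[:,2],[50,90,99]),"box",box(b))
    dark=C.max(1)<60
    t=P[roi&(z>.1045)&(z<.13)]; m=t.mean(0); w=np.linalg.svd((t-m)[:,:2])[2][0]; s=(t-m)[:,:2]@w
    print(" top mean",m.round(4),"dir",w.round(3),"yaw",np.degrees(np.arctan2(*w[::-1])).round(2),"ext",s.min().round(4),s.max().round(4), "mid",(m[:2]+w*(s.min()+s.max())/2).round(4), "box",box(t))
    full=P[roi&(z>.01)&(z<.13)];print(" visor box",box(full))
    r=(C[:,2]>110)&(C[:,2]>2.2*C[:,1])&(C[:,2]>2.2*C[:,0])
    pl=P[r&(z>.1)&(z<.3)&(x>.4)&(x<.65)&(y<.05)&(y>-.3)]; print(" red",len(pl),pl.mean(0).round(4),pl.min(0).round(3),pl.max(0).round(3))
    B=P[(z>.185)&(z<.235)&(x>.4)&(x<.7)&(y<.05)&(y>-.5)]; print(" bar extents",B.min(0).round(3),B.max(0).round(3))
    M=B[(B[:,1]<-.12)&(B[:,1]>-.33)]; m=M.mean(0);w=np.linalg.svd(M-m)[2][0]; print(" bar mean",m.round(4),"dir",w.round(4),"ztop",np.percentile(M[:,2],[50,95]).round(4))
    base=P[(z>.012)&(z<.024)&(x>.4)&(x<.7)&(y<.05)&(y>-.5)]; print(" base",box(base))
    hi=P[(z>.24)&(z<.3)&(x>.4)&(x<.65)&(y<.05)&(y>-.5)]; print(" jaws",len(hi),hi.mean(0).round(3) if len(hi) else "",hi[:,2].max())
E
```

```text
top0 brow n 331 zmax [0.10834575 0.11120183 0.11291184] box (505.4, 213.3, 31.1, 151.8, 1.1)
 top mean [0.5142 0.2127 0.1089] dir [0. 1.] yaw 89.98 ext -0.0487 0.0488 mid [0.5142 0.2127] box (514.2, 212.7, 97.5, 12.2, 89.86)
 visor box (450.9, 213.7, 166.3, 239.7, 89.81)
 red 49 [ 0.5051 -0.093   0.2045] [ 0.492 -0.098  0.174] [ 0.534 -0.085  0.224]
 bar extents [ 0.495 -0.397  0.186] [ 0.593 -0.035  0.235]
 bar mean [ 0.5459 -0.224   0.2058] dir [-2.148e-01  9.767e-01 -7.000e-04] ztop [0.2061 0.2096]
 base (611.5, -203.2, 250.2, 399.8, 10.33)
 jaws 61 [ 0.515 -0.09   0.259] 0.2677065051222175
side0 brow n 394 zmax [0.10832044 0.11016296 0.11155039] box (505.1, 211.9, 150.8, 28.1, 89.91)
 top mean [0.5123 0.2159 0.1088] dir [0.006 1.   ] yaw 89.68 ext -0.0506 0.046 mid [0.5123 0.2136] box (512.7, 213.6, 96.6, 13.0, 89.84)
 visor box (449.4, 212.2, 166.5, 240.3, 89.85)
 red 274 [ 0.514  -0.0883  0.1751] [ 0.49  -0.098  0.131] [ 0.539 -0.079  0.216]
 bar extents [ 0.492 -0.395  0.185] [ 0.589 -0.033  0.235]
 bar mean [ 0.551  -0.2576  0.2075] dir [-0.2116  0.9774  0.0018] ztop [0.2082 0.2098]
 base (612.0, -202.3, 252.2, 404.2, 10.8)
 jaws 67 [ 0.514 -0.089  0.254] 0.26644505975530125
```

```bash
cat >> h.py <<'E'
def to(x,y,z,yaw,q=None):  # shift and turn in tool axes from (measured or given) pose
    s=bot.observe(); pos,rot=q if q is not None else (s["position"],s["tool_rot"])
    A=R.from_euler("xyz",rot); T=R.from_euler("xyz",[np.pi,0,yaw])
    print("shift",A.inv().apply(np.array([x,y,z])-pos).round(4),"turn",(A.inv()*T).as_rotvec().round(4))
E
python3 - <<'E'
from h import *
to(.38,-.45,.40,.7)
E
```

```text
shift [ 0.2686 -0.1007 -0.1691] turn [-8.000e-04 -1.000e-04 -4.722e-01]
```

```bash
python3 -m creep '[[0.06,0.04,-0.015,-0.04,0,0,-0.09],[0.06,0.09,-0.03,-0.08,0,0,-0.18],[0.06,0.14,-0.05,-0.12,0,0,-0.28],[0.06,0.19,-0.07,-0.15,0,0,-0.37],[0.06,0.24,-0.09,-0.17,0,0,-0.47]]' 60; python3 - <<'E'
from h import *
to(.53,-.17,.42,1.2)
E
```

```text
clock: 0.78
position: [0.3543, -0.467, 0.4021]
tool_rot: [3.141, 0.0, 0.7]
force: [0.2, 0.5, 0.0]
grip_width: 0.06
finger_force: 0.0
shift [ 0.3257 -0.1139 -0.0181] turn [ 0.0009  0.0005 -0.4998]
```

```bash
python3 -m creep '[[0.06,0.05,-0.02,-0.01,0,0,-0.1],[0.06,0.1,-0.035,-0.015,0,0,-0.2],[0.06,0.16,-0.055,-0.018,0,0,-0.3],[0.06,0.22,-0.077,-0.018,0,0,-0.4],[0.06,0.28,-0.098,-0.018,0,0,-0.5]]'; python3 - <<'E'
from h import *
to(.513,.13,.36,1.571)
E
```

```text
clock: 1.4
position: [0.5037, -0.214, 0.4187]
tool_rot: [3.141, 0.0, 1.201]
force: [1.8, -0.2, 1.2]
grip_width: 0.0601
finger_force: 0.0
shift [ 0.324  -0.1158  0.0586] turn [ 1.000e-04  2.000e-04 -3.703e-01]
```

```bash
python3 -m creep '[[0.06,0.05,-0.02,0,0,0,-0.08],[0.06,0.11,-0.04,0,0,0,-0.16],[0.06,0.16,-0.06,0.01,0,0,-0.24],[0.06,0.22,-0.08,0.03,0,0,-0.31],[0.06,0.275,-0.1,0.05,0,0,-0.37]]'; python3 - <<'E'
from h import *
to(.5134,.2132,.26,1.571)
E
```

```text
clock: 2.02
position: [0.51, 0.0754, 0.3693]
tool_rot: [3.141, 0.0, 1.569]
force: [1.9, 0.3, 0.1]
grip_width: 0.0599
finger_force: 0.0
shift [0.1378 0.0032 0.1092] turn [ 0.0005  0.0001 -0.0017]
```

```bash
python3 -m creep '[[0.06,0.04,0.001,0.03,0,0,0],[0.06,0.08,0.002,0.06,0,0,0],[0.06,0.11,0.003,0.085,0,0,0],[0.06,0.138,0.003,0.109,0,0,0],[0.06,0.138,0.003,0.109,0,0,0]]'; python3 - <<'E'
from h import *
c=calibration("wrist");p,d=grab_frame("wrist");P=cloud(d,c).reshape(-1,3);P[d.ravel()<=0]=9
x,y,z=P.T
t=P[(x>.4)&(x<.6)&(y>.1)&(y<.3)&(z>.1045)&(z<.125)];print(len(t),t.mean(0),box(t))
print(bot.observe()["position"]);to(.5134,.2132,.083,1.571)
cv2.imwrite("pics/w1.png",p)
E
```

```text
clock: 2.65
position: [0.5124, 0.2134, 0.259]
tool_rot: [-3.139, 0.0, 1.571]
force: [0.3, 0.0, -1.0]
grip_width: 0.0605
finger_force: 0.0
1091 [0.51551371 0.21366586 0.10837222] (515.6, 211.2, 98.2, 11.8, 89.88)
[0.51306622 0.21222699 0.25999734]
shift [0.001  0.0006 0.177 ] turn [-0.0017  0.0003 -0.0017]
```

View pics/w1.png

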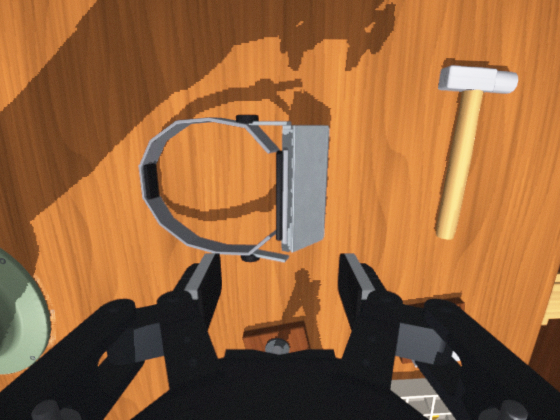

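The wrist view shows the brow edge upright at columns 276–292, in line with the midpoint between the fingers (about 281). I can go straight down.

```bash
python3 -m creep '[[0.06,0,0.001,0.045,0,0,0],[0.06,0,0.001,0.09,0,0,0],[0.06,0,0.001,0.13,0,0,0],[0.06,0,0.001,0.16,0,0,0],[0.06,0,0.001,0.176,0,0,0]]' && python3 -m creep '[[0.012,0,0,0,0,0,0],[0.0,0,0,0,0,0,0],[0,0,0,0,0,0,0],[0,0,0,0,0,0,0],[0,0,0,0,0,0,0]]' 60
```

```text
clock: 3.32
position: [0.5148, 0.2107, 0.084]
tool_rot: [-3.141, 0.001, 1.567]
force: [0.3, 0.2, 0.8]
grip_width: 0.0601
finger_force: 0.0
clock: 3.95
position: [0.5151, 0.2119, 0.0856]
tool_rot: [3.14, -0.0, 1.568]
force: [-1.5, -1.6, 8.6]
grip_width: 0.0107
finger_force: 61.6
```

```bash
python3 -m creep '[[0,0,0,-0.02,0,0,0],[0,0,0,-0.06,0,0,0],[0,0,0,-0.11,0,0,0],[0,0,0,-0.16,0,0,0],[0,0,0,-0.21,0,0,0]]' && python3 -m creep '[[0,0,0,-0.05,0,0,0],[0,0,0,-0.1,0,0,0],[0,0,0,-0.13,0,0,0],[0,0,0,-0.13,0,0,0],[0,0,0,-0.13,0,0,0]]'; python3 - <<'E'
from h import *
for n in("side","wrist"):
    c=calibration(n);p,d=grab_frame(n);np.savez(f"pics/{n}2.npz",p=p,d=d,c=c);cv2.imwrite(f"pics/{n}2.png",p)
s=bot.observe();print(s["position"],s["tool_rot"]);np.save("pics/pose2.npy",np.r_[s["position"],s["tool_rot"]])
to(.55,-.23,.4,1.786)
E
```

```text
clock: 4.58
position: [0.514, 0.2117, 0.2978]
tool_rot: [3.141, -0.0, 1.568]
force: [1.0, -0.1, -2.3]
grip_width: 0.0107
finger_force: 60.3
clock: 5.2
position: [0.514, 0.2116, 0.4246]
tool_rot: [-3.141, 0.0, 1.568]
force: [0.6, 0.2, -1.8]
grip_width: 0.0108
finger_force: 60.3
[0.51417284 0.21150601 0.42401707] [-3.14032616e+00  4.90066402e-04  1.56797045e+00]
shift [-0.4414  0.0371  0.0242] turn [-0.0013  0.0004 -0.218 ]
```

View pics/side2.png

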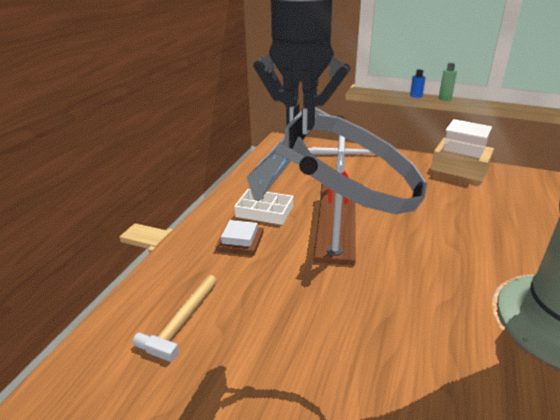

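The visor is lifted and level, held by the brow, with the fingers well off the lens. I'll check the tilt in the grasp by comparing depth before and after.

```bash
python3 - <<'E'
from h import *
for n,dz,x0 in(("side0",0.0,0.0),("side2",.424-.0856,-.001)):
    p,d,c=load(n);P=cloud(d,c).reshape(-1,3);P[d.ravel()<=0]=9
    P=P-[x0,0,dz];x,y,z=P.T
    v=P[(x>.3)&(x<.6)&(y>.1)&(y<.33)&(z>.006)&(z<.08)]
    a=v[v[:,0]<.36];b=v[(v[:,0]>.535)]
    k=v[(v[:,0]>.4)&(v[:,0]<.42)]
    print(n,"back",a.mean(0).round(4),a[:,0].min().round(4),"mid",k.mean(0).round(4),"front",b.mean(0).round(4),b[:,0].max().round(4))
E
```

```text
side0 back [0.3444 0.2064 0.0234] 0.3293 mid [0.4101 0.2197 0.0473] front [0.551  0.2351 0.0503] 0.5696
side2 back [0.3465 0.2127 0.0236] 0.3306 mid [0.41   0.2262 0.0474] front [0.5515 0.2609 0.0361] 0.5683
```

```bash
python3 -m creep '[[0,-0.04,0.003,0,0,0,-0.02],[0,-0.09,0.006,0,0,0,-0.06],[0,-0.14,0.01,0,0,0,-0.1],[0,-0.19,0.015,0,0,0,-0.14],[0,-0.24,0.02,0,0,0,-0.18]]' && python3 -m creep '[[0,-0.05,0,0,0,0,-0.01],[0,-0.1,0,0,0,0,-0.02],[0,-0.15,0,0,0,0,-0.03],[0,-0.18,0,0,0,0,-0.038],[0,-0.18,0,0,0,0,-0.038]]'; python3 - <<'E'
from h import *
to(.551,-.2336,.35,1.786)
E
```

```text
clock: 5.92
position: [0.5335, -0.03, 0.4241]
tool_rot: [-3.141, -0.0, 1.749]
force: [2.2, 0.5, -2.2]
grip_width: 0.0106
finger_force: 60.3
clock: 6.55
position: [0.5652, -0.2079, 0.4232]
tool_rot: [-3.14, -0.001, 1.783]
force: [-0.2, 1.0, -1.6]
grip_width: 0.0107
finger_force: 60.2
shift [-0.0222 -0.0191  0.0732] turn [-0.002  -0.0011 -0.0033]
```

```bash
python3 -m creep '[[0,-0.01,-0.008,0.02,0,0,-0.003],[0,-0.022,-0.019,0.05,0,0,-0.003],[0,-0.022,-0.019,0.063,0,0,-0.003],[0,-0.022,-0.019,0.063,0,0,-0.003],[0,-0.022,-0.019,0.063,0,0,-0.003]]'; python3 - <<'E'
from h import *
to(.551,-.2336,.2206,1.786)
for n in("side","top","wrist"):
    c=calibration(n);p,d=grab_frame(n);np.savez(f"pics/{n}3.npz",p=p,d=d,c=c)
    P=cloud(d,c).reshape(-1,3);P[d.ravel()<=0]=9;x,y,z=P.T
    B=P[(z>.19)&(z<.212)&(x>.47)&(x<.62)&(y<-.1)&(y>-.37)]
    e=np.array([-.213,.977]);nn=np.array([.977,.213])
    q=(B[:,:2]-[.543,-.215]); s=q@e;t=q@nn
    for lo in np.arange(-.16,.13,.04):
        m=(s>lo)&(s<lo+.04)
        if m.sum()>5: print(n,lo.round(2),m.sum(),"t mm",(1000*np.percentile(t[m],[2,50,98])).round(1),"top",np.percentile(B[m,2],95).round(4),"t at crown",(1000*t[m][B[m,2]>np.percentile(B[m,2],85)].mean()).round(1))
p1=np.load("pics/side3.npz")["p"];p2=np.load("pics/wrist3.npz")["p"]
cv2.imwrite("pics/m3.png",cv2.resize(np.hstack([p1,p2]),(800,300),interpolation=cv2.INTER_AREA))
E
```

```text
clock: 7.18
position: [0.5524, -0.2301, 0.3627]
tool_rot: [3.14, 0.0, 1.79]
force: [0.7, -0.5, -1.5]
grip_width: 0.0107
finger_force: 60.2
shift [-0.003  -0.0023  0.1421] turn [0.0012 0.0002 0.0039]
side -0.16 31 t mm [-8.5 -1.6  6.8] top 0.2104 t at crown -1.5
side -0.12 34 t mm [-8.  -0.9  5.8] top 0.2096 t at crown -3.3
side -0.08 39 t mm [-8.7 -0.7  6.6] top 0.21 t at crown -1.2
side -0.04 34 t mm [-9.1 -1.2  6.3] top 0.2104 t at crown -1.0
side 0.0 8 t mm [-2.4 -2.   5.8] top 0.2093 t at crown -2.2
side 0.04 11 t mm [-3.  -2.5 -0.2] top 0.2096 t at crown -1.6
top -0.12 26 t mm [-5.9  0.3  6.6] top 0.2088 t at crown -0.2
top -0.08 158 t mm [-6.1  0.4  8.6] top 0.2096 t at crown 1.3
top -0.04 88 t mm [-6.5 -1.   8.5] top 0.2098 t at crown 1.2
top 0.0 98 t mm [-5.8  1.8  9.1] top 0.2099 t at crown 1.4
top 0.04 172 t mm [-6.2  0.6  9.3] top 0.2095 t at crown 1.2
top 0.08 138 t mm [-6.4 -0.3  8.6] top 0.2099 t at crown 0.1
wrist 0.0 435 t mm [-5.7  1.5  6.5] top 0.2082 t at crown 2.0
wrist 0.04 497 t mm [-5.5  1.4  9. ] top 0.2084 t at crown 1.6
wrist 0.08 742 t mm [-6.4  1.4  8.8] top 0.2084 t at crown 1.2
wrist 0.12 18 t mm [-18.  -15.9 -12.5] top 0.2049 t at crown -13.7
```

View pics/m3.png

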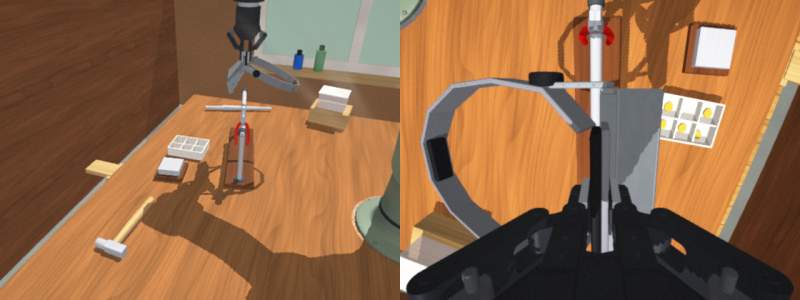

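The side half shows the visor above the rail. The wrist half shows the bar (column ≈597) parallel to the brow and directly beneath it, with the pliers at (597,33) well clear of the knob at (545,78). Now lower.

```bash
python3 -m creep '[[0,-0.003,-0.002,0.03,0,0,0.003],[0,-0.003,-0.002,0.065,0,0,0.003],[0,-0.003,-0.002,0.1,0,0,0.003],[0,-0.003,-0.002,0.12,0,0,0.003],[0,-0.003,-0.002,0.12,0,0,0.003]]'; python3 -m creep '[[0,0,0,0.004,0,0,0],[0,0,0,0.008,0,0,0],[0,0,0,0.012,0,0,0],[0,0,0,0.015,0,0,0],[0,0,0,0.015,0,0,0]]'; python3 - <<'E'
from h import *
to(.5515,-.2336,.2206,1.786)
E
```

```text
clock: 7.95
position: [0.5501, -0.2341, 0.2409]
tool_rot: [-3.14, -0.001, 1.786]
force: [0.4, -0.1, -2.4]
grip_width: 0.011
finger_force: 60.1
clock: 8.57
position: [0.5503, -0.2344, 0.2265]
tool_rot: [-3.141, -0.0, 1.786]
force: [-0.5, -0.1, -2.7]
grip_width: 0.0109
finger_force: 60.3
shift [0.0005 0.0013 0.0059] turn [-0.0002 -0.0002 -0.0002]
```

```bash
python3 -m creep '[[0,0,0.001,0.002,0,0,0],[0,0,0.001,0.004,0,0,0],[0,0,0.001,0.004,0,0,0]]'; python3 -m creep '[[0,0,0,0.001,0,0,0],[0,0,0,0.002,0,0,0],[0,0,0,0.002,0,0,0]]'
```

```text
clock: 8.95
position: [0.5513, -0.2342, 0.2225]
tool_rot: [-3.141, -0.0, 1.786]
force: [-0.9, -1.1, -1.4]
grip_width: 0.0105
finger_force: 60.3
clock: 9.32
position: [0.5516, -0.2342, 0.2209]
tool_rot: [3.141, 0.0, 1.786]
force: [2.1, -0.1, 0.5]
grip_width: 0.0109
finger_force: 60.8
```

```bash
python3 -m creep '[[0,0,0,0.001,0,0,0],[0,0,0,0.001,0,0,0],[0,0,0,0.001,0,0,0]]'
```

```text
clock: 9.7
position: [0.5518, -0.2342, 0.2207]
tool_rot: [3.14, 0.001, 1.786]
force: [-3.0, 1.6, 13.7]
grip_width: 0.0108
finger_force: 62.6
```

```bash
python3 -m creep '[[0.0,0,0,-0.0005,0,0,0],[0.0,0,0,-0.0005,0,0,0],[0.014,0,0,-0.0005,0,0,0],[0.018,0,0,-0.0005,0,0,0],[0.024,0,0,-0.0005,0,0,0]]' 20; python3 -m creep '[[0.03,0,0,0,0,0,0],[0.04,0,0,0,0,0,0],[0.055,0,0,0,0,0,0],[0.07,0,0,0,0,0,0],[0.07,0,0,0,0,0,0]]'; python3 - <<'E'
from h import *
p,d=grab_frame("wrist");q,_=grab_frame("side")
cv2.imwrite("pics/m4.png",np.hstack([cv2.resize(p,(400,300)),cv2.resize(q[80:290,200:480],(400,300))]))
E
```

```text
clock: 10.32
position: [0.5513, -0.2342, 0.2201]
tool_rot: [-3.141, -0.0, 1.786]
force: [-0.4, -0.0, 0.8]
grip_width: 0.0239
finger_force: 0.0
clock: 10.95
position: [0.5514, -0.2342, 0.2202]
tool_rot: [-3.142, -0.0, 1.786]
force: [-0.3, 0.1, 0.9]
grip_width: 0.0697
finger_force: 0.0
```

View pics/m4.png

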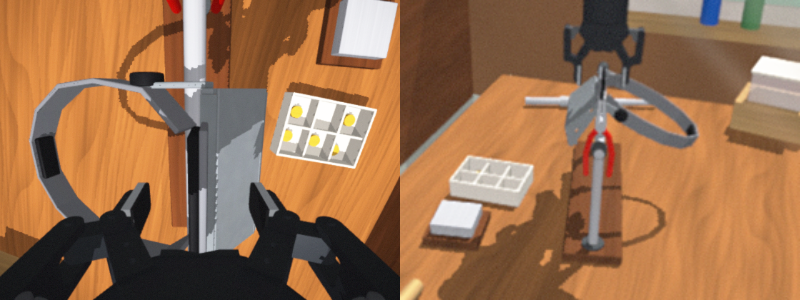

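The visor hangs on the bar with the housing on one side and the headband on the other. The open fingers are clear of the brow (wrist half, column ≈200), and the pliers are untouched. Retreat straight up and let it settle.

```bash
python3 -m creep '[[0.07,0,0,-0.02,0,0,0],[0.07,0,0,-0.05,0,0,0],[0.07,0,0,-0.1,0,0,0],[0.07,0,0,-0.15,0,0,0],[0.07,0,0,-0.18,0,0,0]]'; for i in 1 2 3 4; do python3 -m creep '[[0.07,0,0,0,0,0,0],[0.07,0,0,0,0,0,0],[0.07,0,0,0,0,0,0],[0.07,0,0,0,0,0,0],[0.07,0,0,0,0,0,0]]' | head -2; done; python3 - <<'E'
from h import *
import subprocess
e=np.array([-.213,.977]);nn=np.array([.977,.213])
for i in range(2):
  for n in("top","side","wrist"):
    c=calibration(n);p,d=grab_frame(n);P=cloud(d,c).reshape(-1,3);P[d.ravel()<=0]=9;C=p.reshape(-1,3).astype(int)
    q=P[:,:2]-[.543,-.215];s=q@e;t=q@nn;z=P[:,2]
    m=(abs(s+.02)<.06)&(abs(t)<.04)&(z>.232)&(z<.27)
    bk=(abs(s+.02)<.05)&(t<-.11)&(t>-.25)&(z>.08)&(z<.3)
    r=(C[:,2]>110)&(C[:,2]>2.2*C[:,1])&(C[:,2]>2.2*C[:,0])&(z>.1)&(z<.3)&(abs(s-.12)<.05)
    print(n,"brow s",(s[m].min()+s[m].max())/2,"t",t[m].mean(),"ztop",np.percentile(z[m],98),"back t,z",t[bk].mean(),z[bk].mean(),"red",r.sum(),P[r].mean(0).round(4))
cv2.imwrite("pics/side5.png",grab_frame("side")[0])
E
```

```text
clock: 11.68
position: [0.5516, -0.2342, 0.4028]
tool_rot: [3.14, 0.001, 1.786]
force: [-0.6, -0.0, 0.1]
grip_width: 0.0697
finger_force: 0.0
clock: 12.3
position: [0.5513, -0.2342, 0.3998]
clock: 12.92
position: [0.5513, -0.2342, 0.4002]
clock: 13.55
position: [0.5514, -0.2342, 0.4002]
clock: 14.18
position: [0.5513, -0.2342, 0.4002]
top brow s -0.015140786581662426 t 0.0021169659726324925 ztop 0.24788943680606731 back t,z -0.16041293212072874 0.1441511604857963 red 50 [ 0.5049 -0.0932  0.2034]
side brow s -0.020694795583401725 t -0.0003700488129273765 ztop 0.24785981025246223 back t,z -0.16076369150110684 0.1451133575920093 red 270 [ 0.514  -0.0882  0.1752]
wrist brow s -0.020845850893932438 t 0.0033334839925813105 ztop 0.2457334358558131 back t,z -0.1585869795784941 0.1436433680186143 red 412 [ 0.5176 -0.0947  0.1884]
top brow s -0.018225775501225474 t 0.0022775962681271136 ztop 0.24710190149590283 back t,z -0.16029996047532294 0.1441306712235614 red 53 [ 0.5058 -0.0929  0.2038]
side brow s -0.019063488785088054 t -0.00040251649323390766 ztop 0.2469264563482936 back t,z -0.1609138311274154 0.14495699600292095 red 270 [ 0.5139 -0.0883  0.1752]
wrist brow s -0.0208933161232515 t 0.003286797289776775 ztop 0.24564807330032426 back t,z -0.1585765139783502 0.14360836236835597 red 410 [ 0.5177 -0.0947  0.1883]
```

View pics/side5.png

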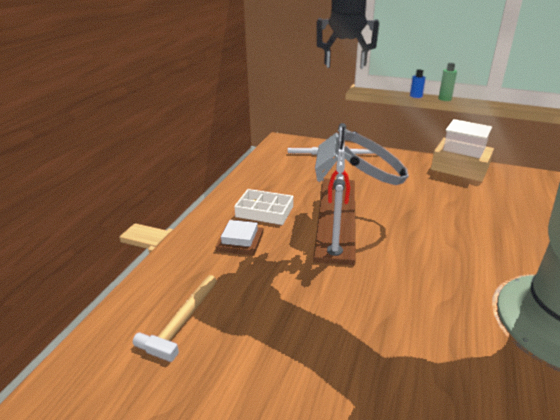

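The visor hangs still on the bar at (342,155), the pliers at (338,185) have not moved, and the gripper is clear. Brow top at z ≈ 0.247 puts its underside about 12 mm over the bar's axis, within limits.

```bash
python3 -c "
from workcell import job
print(job.job_done())"
```

```text
the job is handed in; nothing more can be done
None
```

The visor is hanging still over the bar between the posts, lens housing on one side and headband on the other; the pliers have not moved, the fingers kept clear of the lens and other things on the bench, and the job was handed in at about 15 s (no verdict was returned).

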